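# Hang the slide basket on the retracting hook to drip

## Robot

A 6-joint arm with a two-finger parallel gripper is mounted at the origin on the work surface. World frame = base frame: x ahead of the robot, y to its left, z up, the work surface at z = 0. Lengths are in mm, angles in rad, forces in N, time in s.
With the tool pointing down it reaches from about 300 to 875 mm from the base axis. Payload 6.4 kg.
Tool frame: the origin (TCP) lies midway between the tips of the shut fingers; the grasp point (between the pads) lies 19 mm behind it; z points along the fingers, y is the line along which they close (so a half turn about z gives the same grasp; the last joint's range is limited). The gripper opens to 85 mm and grips with 20 to 120 N. Pads are 22 mm wide; open, the fingers measure 114 mm over their backs; the gripper's body (76 mm by 85 mm) begins 54 mm behind the grasp point. The pads swing forward as they close: fully open they stand 13 mm farther back than shut.
Start: joints at [-1.312, 0.181, 1.607, -0, 1.354, -0.206], TCP at [257.758, -514.006, 231.288] pointing down, gripper open.
Joint ranges: [-2.99, 2.99], [-0.89, 2.07], [0.3, 2.58], [-1.14, 4.28], [0, 2.63], [-3.12, 3.12]. Speed limits (rad/s): [2.57, 2.57, 3.01, 3.14, 3.14, 3.14].

## Interface

Orientations are given as a 3x3 rotation matrix whose columns are the frame's x, y, z axes.
In Python, from cell import arm gives the robot as it stands.
- The arm moves only by the shell command python3 -m handwheel 'ROWS' [FORCE]. ROWS is text: rows parted by semicolons, each of 5 numbers parted by spaces: the finger opening in mm, from 0 to 85.4, then the shift along the world's x, y, z in mm, then the turn about the world's z in degrees. In form: fingers dx dy dz yaw; .... A call has 1 to 8 rows; each row is the pose to reach, as a shift and turn from the pose commanded when the call began; what a row does not reach only later rows make up. A row lasts 1/10 s, in which the tool goes at most 50 mm and 8.59 degrees, less where a joint would pass 70% of its speed; a pose out of reach is approached as far as the arm can. A call with a gripper value outside its range is refused whole. The fingers move at their own pace and stop on an object; FORCE is the grip in N (left out, the last holds). Time passes only in rows, so rows that repeat a pose let the fingers close. It gives the time, the measured TCP pose, the force, the opening and the grip force at its end, in the units of the state.
- arm.get_state(): the state, without advancing time (a new reading comes with each control period).
- arm.read_camera(name): name is "scene" or "top" or "wrist"; returns (picture, depth): 384x512x3 uint8, red, green, blue; 384x512 float32, mm along the optical axis (not along the pixel's ray), 0 where there is no reading.
- arm.camera_params(name): a dict with "camera_matrix" (3x3 intrinsics, pixels), "rvec" (rotation vector, rad) and "tvec" (3), from world to camera coordinates, as OpenCV has them. Camera axes: x right, y down, z forward; pixel columns grow to the right and rows downward; lengths in mm; the calibration is good to about 2 mm. A picture is of the moment at which its call begins: read the wrist's pose just before it. camera_params takes no time and is no camera call; for the wrist camera it gives the pose at the moment of the call.
- arm.close_job(): hands the job in; it is judged then, once.
The state is a dict: "clock": time; "qpos": joint angles; "dq": joint speeds; "joint_torque": joint torques, N m; "position": TCP position; "orientation": TCP orientation; "force": force on the tool from outside, world axes, zero at the start; "moment": the same for the moment, N m; "opening": opening from 0.0 (shut) to 1.0 (fully open); "gripper_force": force on a finger pad.
Only numpy, scipy, OpenCV 4.12 (cv2) and the standard library are available. Lean on these libraries where they do the work, as an engineer would, in place of code of your own. Each camera call takes 0.05 s, during which the arm holds its last target. There are 200 camera calls.

## Task

Pull the sprung hook down by its knob to the slide basket standing in the drip tray, swing it in under the basket's handle bar, then ease it back up so that the basket hangs from the hook well clear of the tray. Never let the hook fly up on its spring, leave the bottle, jar and beaker where they stand, and let go at the end with the hook fully up and the basket hanging still and roughly level.

Things in the scene. Friction and masses are not known exactly. Their poses are not given: they have to be found in the camera images.
- stand: Fixed round white foot, 150 mm wide, 35 mm high, of the swing column with the sprung hook. Origin on the column's vertical swing axis at bench level; its x axis is where the arm points when joint jib reads 0. The column is a 34 mm square post with a spring-reel drum on its head, 400 mm tall in all.
- jib (a joint): Swing angle (rad) of column and hook arm about the stand's vertical axis, -0.75 to 0.95, counter-clockwise from above positive. Slight friction; stays where left. The arm is a level bar, 22 mm wide and 12 mm thick (50 mm wide at its end); knob and hook lie 200 mm from the axis.
- hook_slide (a joint): How far the sprung hook arm has been pulled down the column (m): 0 is fully up, where the spring holds it, 0.13 is the bottom stop. It takes about 7 N to start it and about 12 N at the bottom; let go, it springs up by itself, fast. It lifts the basket all the way up.
- knob (a point): Grip knob: upright black cylinder, 30 mm in diameter, 45 mm tall, on the end of the hook arm straight above the hook. The point is on its axis, 20 mm below its top, 25 mm above the arm's upper face (330 mm above the bench when up). It does not turn on the arm. x axis: outward along the arm.
- hook (a point): Hook: two steel wire Js, 8 mm thick, 24 mm apart along the arm, trough 28 mm wide. The point is the trough bottom, 110 mm below point knob; lowest wire 8 mm below it, arm underside 73 mm above. Shanks on the clockwise side; open tips on the counter-clockwise side, 19 mm out, 21 mm up. Pulled down 0.10 m to the stop, it passes under the bar by swinging counter-clockwise.
- basket: Loose steel slide-staining basket holding glass slides, 110 x 80 mm and 55 mm high, about 0.3 kg, with a rigid upright handle arch in the middle. Origin at the centre of its underside, z up. The arch runs along its x axis.
- bail (a point): Middle of the basket's handle bar: level steel bar 8 mm thick, 92 mm free between its two uprights, along the basket's x axis; the point is in the bar's axis, 145 mm above the basket's underside. At the start it lies counter-clockwise of the hook, roughly along the arm once that is swung over it.
- tray: Fixed white drip tray, 170 x 150 mm, rim 16 mm high, floor 4 mm thick. Origin at the centre of its underside on the bench. The basket stands on its floor.
- amber_bottle_mid (a point): Bystander: amber bottle, 68 mm in diameter, 150 mm tall, upright; point half-way up.
- white_jar_mid (a point): Bystander: white jar with a screw cap, 72 mm in diameter, 100 mm tall, upright; point half-way up.
- beaker_mid (a point): Bystander: clear empty beaker, 72 mm in diameter, 90 mm tall, upright; point half-way up.
Not all that is in view belongs to the job. Of the things that look like the basket, take the one that is farthest from the robot's base at the start.

How it is judged:
By the outcome, as a careful person would: the job done as asked, in the order asked, and still so for the second after the job is handed in, with the robot touching nothing.
It also fails if it takes over 45 s, if anything falls off the work surface, if the arm or the gripper's body presses on something with over 40 N, if the wrist force passes 120 N, or if a joint passes its speed limit or range.

## Working session

There is one attempt and no reset: what is moved stays moved. The work goes in short steps, Python scripts to look and compute and a shell command to move; the robot and the scene stay as the last step left them, time stands still between calls to the robot, and variables do not carry over. Pictures are saved under pics/ and viewed, at most 10 in all, crops included, and the job is handed in when it is done.

```bash
mkdir -p pics; cat > h.py <<'E'
import numpy as np, cv2
from cell import arm
def snap(n,f=None):
    p=arm.camera_params(n); im,d=arm.read_camera(n)
    np.savez(f'pics/{n}.npz',im=im,d=d,K=p['camera_matrix'],r=p['rvec'],t=p['tvec'])
    if f: cv2.imwrite(f'pics/{f}.png',im[:,:,::-1])
    return im,d
def load(n):
    z=np.load(f'pics/{n}.npz'); R=cv2.Rodrigues(z['r'])[0]; return z['im'],z['d'],z['K'],R,z['t'].reshape(3)
def cloud(n):
    im,d,K,R,t=load(n); v,u=np.mgrid[:d.shape[0],:d.shape[1]]
    P=np.stack([(u-K[0,2])/K[0,0]*d,(v-K[1,2])/K[1,1]*d,d],-1)
    W=(P-t)@R; W[d==0]=np.nan; return W
def ray(n,u,v,z):
    im,d,K,R,t=load(n); c=-R.T@t; r=R.T@np.linalg.inv(K)@np.array([u,v,1.]); return c+r*(z-c[2])/r[2]
def proj(n,P):
    im,d,K,R,t=load(n); q=K@(R@np.asarray(P,float)+t); return q[:2]/q[2]
E
python3 - <<'E'
from h import *
a,_=snap('scene');b,_=snap('top')
cv2.imwrite('pics/st.png',cv2.resize(np.hstack([a,b])[:,:,::-1],(800,300)))
cv2.imwrite('pics/top1.png',cv2.resize(b[:,:,::-1],(800,600)))
cv2.imwrite('pics/scene1.png',cv2.resize(a[:,:,::-1],(800,600)))
print(arm.get_state())
E
```

```text
{'clock': 0.1, 'qpos': array([-1.31227657e+00,  1.81520085e-01,  1.60784540e+00,  3.25246243e-07,
        1.35381165e+00, -2.06329887e-01]), 'dq': array([ 0.000537  , -0.00150063, -0.00330387,  0.00097062,  0.00021655,
        0.00057136]), 'joint_torque': array([-6.16092475e-04, -4.45883632e+01, -3.52239203e+01, -2.87618268e-04,
        4.17980453e-03,  6.18071610e-06]), 'position': array([ 257.64274607, -513.51907424,  230.4745117 ]), 'orientation': array([[ 8.93889076e-01,  4.48288028e-01, -4.04764699e-04],
       [ 4.48288093e-01, -8.93887822e-01,  1.53190733e-03],
       [ 3.24921481e-04, -1.55080642e-03, -9.99998745e-01]]), 'force': array([-0.27862014,  0.80601728,  0.26551016]), 'moment': array([-0.00249296, -0.04124851, -0.04126532]), 'gripper_force': 0.0, 'opening': 1.001560473242944}
```

View pics/top1.png

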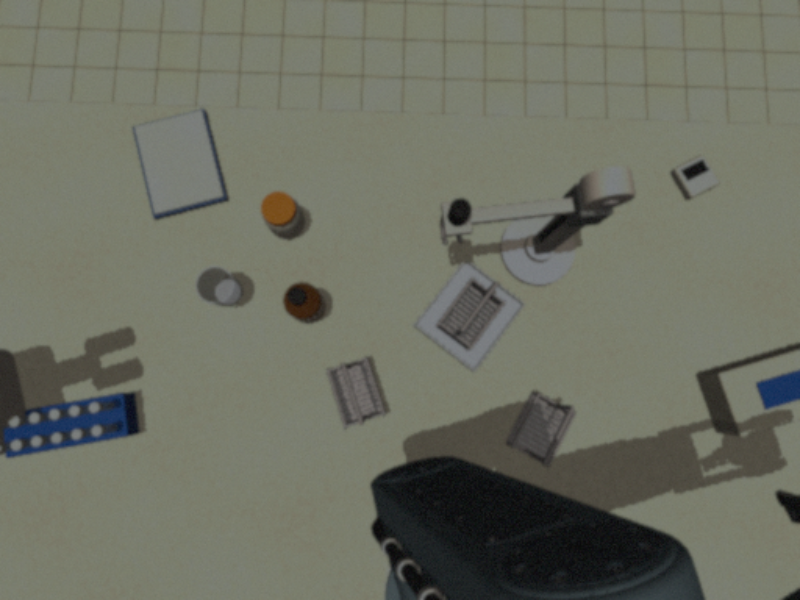

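View pics/scene1.png

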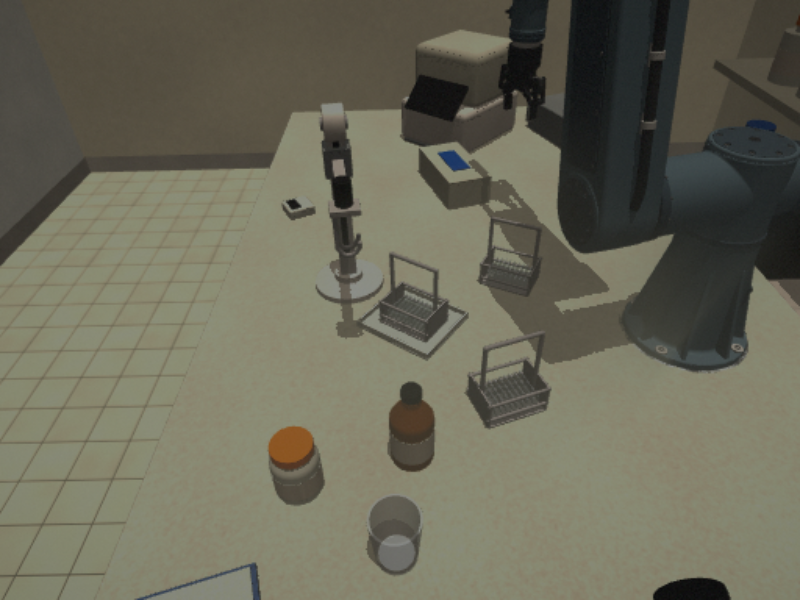

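The top view (800x600) shows three baskets: A (470,312) in the white tray, B (358,390) and C (541,427). A stands in the tray and is farthest from the base, so it fits the description. The stand's foot is at (540,250), the knob at (460,210), the amber bottle at (303,300), the jar at (280,212) and the beaker at (225,288). Next I measure these and make a confirming crop.

```bash
python3 - <<'E'
from h import *
W=cloud('top'); im=load('top')[0]
def at(u,v,k=3):
    s=.64; u,v=int(u*s),int(v*s); return np.round(np.nanmedian(W[v-k:v+k+1,u-k:u+k+1].reshape(-1,3),0),1)
for n,u,v in [('A',470,312),('B',358,390),('C',541,427),('knob',460,208),('jar',280,208),('bottlecap',297,296),('foot',515,265),('arm',520,210),('drum',600,188)]: print(n,at(u,v,1))
X,Y,Z=W[...,0],W[...,1],W[...,2]
# region stats
reg=(X>300)&(X<900)&(abs(Y)<500)
def pts(m,name):
    p=W[m]; print(name,len(p),np.round(np.median(p,0),1),np.round(p.min(0),1),np.round(p.max(0),1)); return p
A=at(470,312); near=np.hypot(X-A[0],Y-A[1])<130
b=pts(near&(Z>135)&(Z<165),'bail?')
pts(near&(Z>8)&(Z<25),'tray rim')
k=at(460,208,1)
p=pts((np.hypot(X-k[0],Y-k[1])<40)&(Z>340)&(Z<370),'knobtop')
p=pts((np.hypot(X-k[0],Y-k[1])<260)&(Z>293)&(Z<318),'armtop')
t=im[150:260,250:360]
Ws=cloud('scene'); 
near=np.hypot(Ws[...,0]-A[0],Ws[...,1]-A[1])<120
p=Ws[near&(Ws[...,2]>138)&(Ws[...,2]<160)]
c=p.mean(0); print('scene bail',len(p),c,np.linalg.svd(p-c,full_matrices=False)[2][0],p.min(0),p.max(0))
s=load('scene')[0][130:240,200:330]
cv2.imwrite('pics/crop.png',np.hstack([cv2.resize(t,(400,400)),cv2.resize(s,(400,400))])[:,:,::-1])
E
```

```text
A [531.4 -40.6  11.4]
B [374.3 172.7   6.5]
C [ 310.9 -181.9    5.7]
knob [633.7  21.7 350.4]
jar [701.9 321.8 101.1]
bottlecap [533.6 273.9 151.9]
foot [ 626.9 -129.5   18.1]
arm [647.7 -71.2 305.1]
drum [ 653.5 -158.8  391.2]
bail? 118 [522.4 -36.4 152.7] [479.8 -68.8 142.6] [567.1  -5.5 157. ]
tray rim 762 [528.2 -43.9  14.7] [ 415.4 -150.3    8. ] [637.9  66.9  25. ]
knobtop 157 [633.   21.5 350.1] [620.1   6.3 340.1] [647.   34.8 353.6]
armtop 1009 [643.9 -66.3 305.5] [ 607.7 -201.2  293. ] [684.2  43.1 318. ]
scene bail 98 [522.45382679 -34.30304163 149.51851727] [-0.81597511  0.57806161 -0.00542171] [478.41386425 -68.84533688 140.03215475] [567.26859557  -4.08034207 153.77833137]
```

View pics/crop.png

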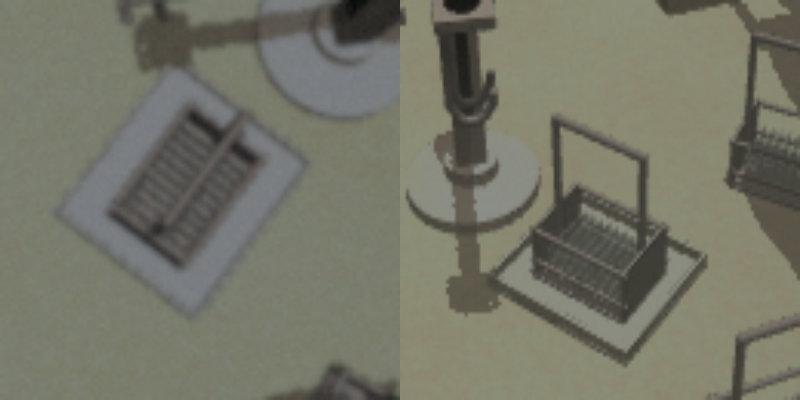

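The crop confirms A: it is the only basket in the tray, with its arch bar from about (160,228) to (245,115) in the left view. Next I fit the arm line, the axis and the bar ends precisely.

```bash
python3 - <<'E'
from h import *
W=cloud('top'); X,Y,Z=np.moveaxis(W,-1,0)
# knob top circle
m=(np.hypot(X-633,Y-21)<30)&(Z>340)&(Z<362); v,u=np.nonzero(m); cnt=np.c_[u,v].astype(np.float32)
(c,r)=cv2.minEnclosingCircle(cnt); kt=ray('top',*cnt.mean(0),350); print('knob top',kt,'enc',ray('top',*c,350))
# arm bar midline between knob and column
m=(Z>299)&(Z<311)&(Y<-15)&(Y>-125)&(abs(X-645)<40)
v,u=np.nonzero(m); L=np.array([ray('top',a,b,305) for a,b in zip(u,v)])
mid=np.array([[ (L[abs(L[:,1]-y)<5][:,0].min()+L[abs(L[:,1]-y)<5][:,0].max())/2,y] for y in range(-110,-20,10)])
wid=[np.ptp(L[abs(L[:,1]-y)<5][:,0]) for y in range(-110,-20,10)]; print('w',np.round(wid))
vx,vy,x0,y0=cv2.fitLine(mid.astype(np.float32),cv2.DIST_HUBER,0,.01,.01).ravel(); d=np.array([vx,vy]); d*=np.sign(vy)
print('arm az',np.degrees(np.arctan2(d[1],d[0])),'line x at y=21',x0+vx/vy*(21-y0))
k=kt[:2]; ax=k-200*d; print('axis from arm',ax)
# foot: white disc outer edge, fit ellipse
g=(Z>5)&(Z<45)&(np.hypot(X-ax[0],Y-ax[1])<95)&~((np.hypot(X-529,Y+42)<112)&(X<590)); 
v,u=np.nonzero(g); P=W[g]; print('foot',len(P),P.min(0),P.max(0), (P.min(0)+P.max(0))/2,np.percentile(P[:,2],[5,50,95]))
for n in('top','scene'):
    V=cloud(n); q=(np.hypot(V[...,0]-522,V[...,1]+36)<75)&(V[...,2]>138)&(V[...,2]<160); v,u=np.nonzero(q)
    Q=np.array([ray(n,a,b,149+4*(n=='top')) for a,b in zip(u,v)]); a=cv2.fitLine(Q[:,:2].astype(np.float32),cv2.DIST_HUBER,0,.01,.01).ravel()
    s=(Q[:,:2]-a[2:])@a[:2]; e=a[2:]+a[:2]*(s.min()+s.max())/2; w=e-ax
    print(n,'bail',e,'len',np.ptp(s),'az',np.degrees(np.arctan2(a[1],a[0]))%180,'from axis: r',np.hypot(*w),'az',np.degrees(np.arctan2(w[1],w[0])))
m=(np.hypot(X-529,Y+42)<120)&(Z>10)&(Z<22); 
im=load('top')[0]; 
E
```

```text
knob top [632.57964361  20.93268312 350.        ] enc [632.31026465  20.66126488 350.        ]
w [22. 22. 22. 24. 22. 24. 22. 24. 22.]
arm az 98.72853 line x at y=21 632.76337
axis from arm [ 662.9302429  -176.75100218]
foot 1355 [ 588.41883602 -258.33263201    5.23609157] [729.50722509 -84.44275673  43.54350907] [ 658.96303056 -171.38769437   24.38980032] [12.73560672 17.61594234 35.83001015]
top bail [523.20720523 -37.50946951] len 107.17932296208011 az 144.0427 from axis: r 197.2580332335185 az 135.09889491397126
scene bail [521.29150758 -34.68827234] len 112.3267506959053 az 143.72058 from axis: r 200.60745387948748 az 134.91437097964706
```

```bash
python3 -m handwheel '85 0 0 45 0; 85 0 0 90 0; 85 10 20 130 0; 85 30 50 160 0; 85 55 85 180 0; 85 80 122 190 0; 85 107 160 190 0; 85 135 200 190 0' 60 && python3 -m handwheel '85 28 40 0 0; 85 56 80 0 0; 85 84 120 0 0; 85 112 160 0 0; 85 140 200 0 0; 85 168 240 0 0; 85 196 280 0 0; 85 220 310 0 0'
```

```text
clock: 0.9
position: [393.4, -312.6, 421.5]
orientation: [[0.894, 0.447, 0.0], [0.447, -0.894, -0.0], [0.0, 0.001, -1.0]]
force: [0.6, 0.0, -0.4]
opening: 0.993
gripper_force: 0.0
clock: 1.7
position: [613.5, -1.2, 420.7]
orientation: [[0.893, 0.45, -0.001], [0.45, -0.893, 0.001], [-0.0, -0.001, -1.0]]
force: [0.5, -0.9, 0.1]
opening: 0.996
gripper_force: 0.0
```

```bash
python3 -m handwheel '85 10 12 0 0; 85 20 25 0 0; 85 20 25 0 0; 85 20 25 0 0' && python3 - <<'E'
from h import *
im,d=snap('wrist','w1'); W=cloud('wrist'); X,Y,Z=np.moveaxis(W,-1,0)
m=(Z>342)&(Z<360)&(np.hypot(X-632,Y-21)<40); P=W[m]; print(len(P),P.mean(0) if len(P) else '', P.min(0) if len(P) else '',P.max(0) if len(P) else '')
m=(Z>300)&(Z<312)&(np.hypot(X-632,Y-21)<120); P=W[m]; print(len(P), P.min(0) if len(P) else '',P.max(0) if len(P) else '')
print(arm.get_state()['position'])
E
```

```text
clock: 2.1
position: [632.5, 20.1, 421.1]
orientation: [[0.894, 0.448, -0.001], [0.448, -0.894, -0.0], [-0.001, 0.0, -1.0]]
force: [-0.5, -0.0, -0.3]
opening: 0.994
gripper_force: 0.0
1465 [636.11404221  20.31724526 349.44643385] [620.76332313   5.02724014 342.05969449] [649.82129746  34.37654465 352.09191608]
4458 [607.89711149 -98.5706744  300.01111022] [662.37527266  42.60172037 311.91834638]
[632.34683618  19.77867027 421.39961136]
```

View pics/w1.png

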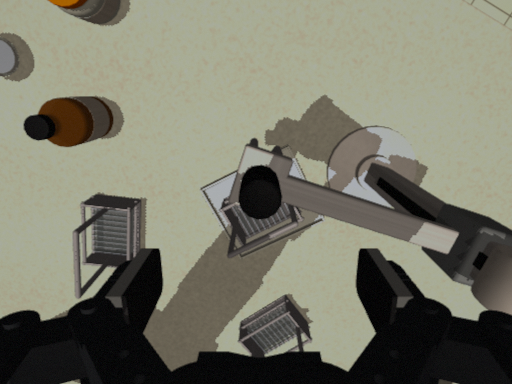

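The wrist view shows the knob at (260,190), between the fingers, with the way down clear. Its position is about (634,20), 2–3 mm from the top view's fit.

```bash
python3 -m handwheel '85 1 -1 -40 0; 85 1 -1 -75 0; 85 1 -1 -100 0; 85 1 -1 -109 0; 60 1 -1 -109 0; 40 1 -1 -109 0; 20 1 -1 -109 0; 20 1 -1 -109 0' 60; python3 -m handwheel '20 0 0 0 0; 20 0 0 0 0; 20 0 0 0 0; 20 0 0 0 0' 70
```

```text
clock: 2.95
position: [634.4, 20.4, 314.2]
orientation: [[0.894, 0.448, 0.003], [0.448, -0.894, 0.001], [0.003, 0.001, -1.0]]
force: [0.1, 0.6, 6.0]
opening: 0.335
gripper_force: 59.0
clock: 3.35
position: [634.4, 20.4, 314.6]
orientation: [[0.894, 0.448, 0.003], [0.448, -0.894, 0.0], [0.003, 0.001, -1.0]]
force: [-0.9, 0.8, 6.4]
opening: 0.334
gripper_force: 68.6
```

```bash
python3 -m handwheel '20 0 0 -5 0; 20 0 0 -12 0; 20 0 0 -20 0; 20 0 0 -28 0; 20 0 0 -36 0; 20 0 0 -44 0; 20 0 0 -52 0; 20 0 0 -60 0' && python3 -m handwheel '20 0 0 -8 0; 20 0 0 -16 0; 20 0 0 -24 0; 20 0 0 -32 0; 20 0 0 -40 0; 20 0 0 -48 0; 20 0 0 -54 0; 20 0 0 -56 0'; python3 - <<'E'
from h import *
snap('scene'); W=cloud('scene'); im=load('scene')[0]
cv2.imwrite('pics/s2.png',cv2.resize(im[60:250,150:380],(800,600))[:,:,::-1])
E
```

```text
clock: 4.15
position: [634.9, 20.4, 255.4]
orientation: [[0.894, 0.448, 0.005], [0.448, -0.894, 0.0], [0.004, 0.002, -1.0]]
force: [-2.8, 2.1, 10.6]
opening: 0.334
gripper_force: 69.0
clock: 4.95
position: [635.1, 20.5, 199.1]
orientation: [[0.894, 0.448, 0.004], [0.448, -0.894, 0.0], [0.004, 0.001, -1.0]]
force: [-1.9, 3.2, 12.6]
opening: 0.334
gripper_force: 69.2
```

View pics/s2.png

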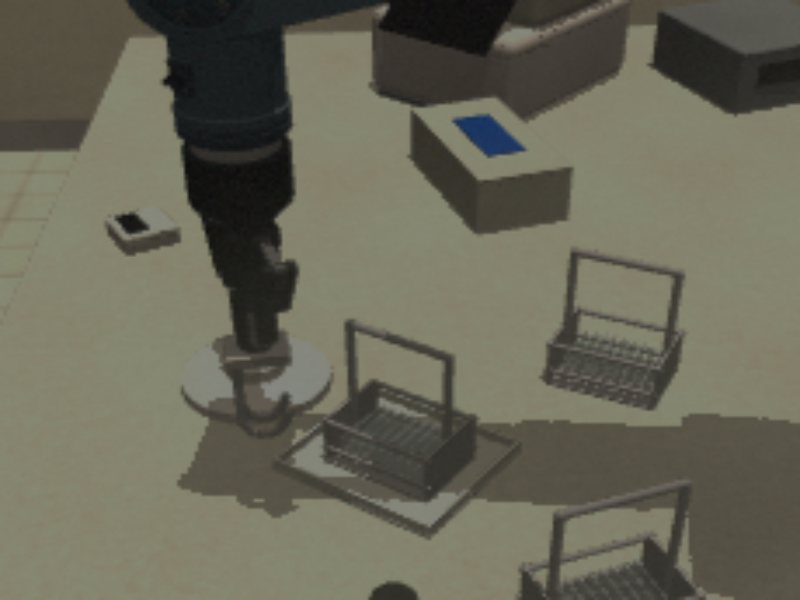

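The scene crop shows the knob gripped and the hook down at (262,410), with its tips facing the basket's bar at (350,325)–(452,357). The slide is at about 115 mm. Next I swing along the arc to just short of the bar.

```bash
python3 -m handwheel '20 -12.5 -2.3 0 3.65; 20 -24.9 -5.4 0 7.3; 20 -37 -9.3 0 10.95; 20 -48.9 -14 0 14.6; 20 -60.4 -19.4 0 18.25; 20 -71.6 -25.6 0 21.9; 20 -82.3 -32.4 0 25.55; 20 -92.6 -39.9 0 29.2'; python3 -m handwheel '20 0 0 0 0; 20 0 0 0 0'; python3 - <<'E'
from h import *
snap('scene'); im=load('scene')[0]
cv2.imwrite('pics/s3.png',cv2.resize(im[100:240,190:370],(800,600))[:,:,::-1])
V=cloud('scene'); q=(np.hypot(V[...,0]-522,V[...,1]+36)<75)&(V[...,2]>142)&(V[...,2]<156); P=V[q]; print(len(P),P.mean(0))
E
```

```text
clock: 5.8
position: [541.5, -19.0, 199.0]
orientation: [[0.559, 0.829, 0.003], [0.829, -0.559, 0.001], [0.003, 0.001, -1.0]]
force: [-3.7, 5.1, 11.3]
opening: 0.334
gripper_force: 69.2
clock: 6.0
position: [541.4, -19.1, 198.8]
orientation: [[0.562, 0.827, 0.002], [0.827, -0.562, 0.001], [0.002, 0.001, -1.0]]
force: [-5.1, 5.3, 11.7]
opening: 0.332
gripper_force: 69.2
75 [516.293577   -15.92056202 149.66572121]
```

View pics/s3.png

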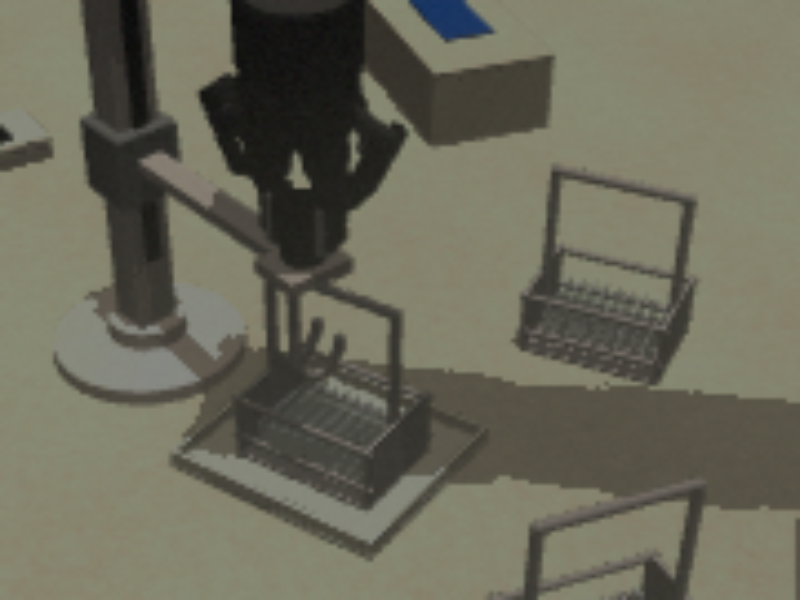

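The hook's tips, at (315,330) and (338,345), sit just below the bar and short of it, and the basket has not moved. I finish the swing under it, with a 2 mm outward correction for the small radial force.

```bash
python3 -m handwheel '20 -6 -3 0 1.8; 20 -11 -7 0 3.65; 20 -16 -11 0 5.5; 20 -20.4 -15.4 0 7.3; 20 -20.4 -15.4 0 7.3; 20 -20.4 -15.4 0 7.3'; python3 - <<'E'
from h import *
snap('scene'); im=load('scene')[0]
cv2.imwrite('pics/s4.png',cv2.resize(im[110:220,200:330],(780,600))[:,:,::-1])
E
```

```text
clock: 6.65
position: [522.2, -35.8, 199.3]
orientation: [[0.452, 0.892, 0.004], [0.892, -0.452, -0.001], [0.001, 0.004, -1.0]]
force: [-1.5, 1.0, 10.8]
opening: 0.331
gripper_force: 69.3
```

View pics/s4.png

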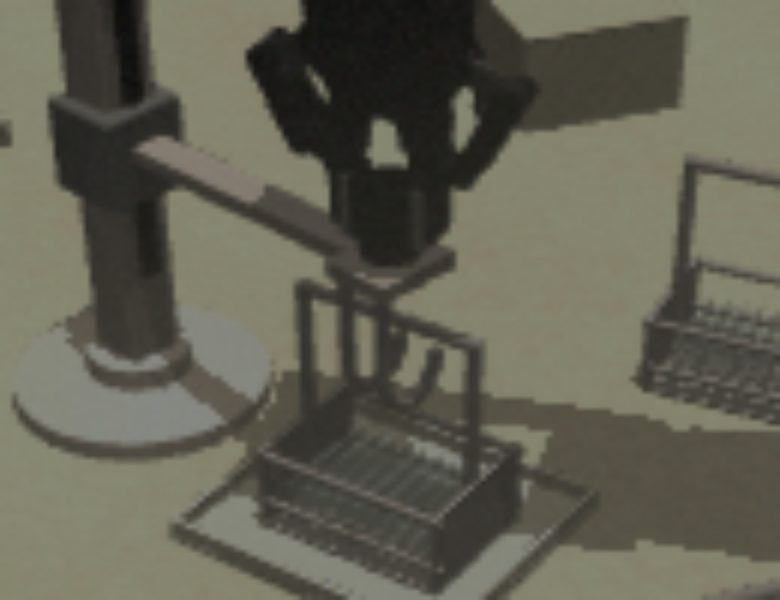

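The bar runs from (305,290) to (480,345), with the shanks on its clockwise side and the tips at (400,340) and (437,355). The knob is within 1 mm of being straight above the measured bail. I ease up until the tips are above the bar and check the forces before taking the load.

```bash
python3 -m handwheel '20 0 0 4 0; 20 0 0 9 0; 20 0 0 14 0; 20 0 0 19 0; 20 0 0 24 0; 20 0 0 29 0; 20 0 0 32 0; 20 0 0 32 0'; python3 - <<'E'
from h import *
snap('scene'); im=load('scene')[0]
cv2.imwrite('pics/s5.png',cv2.resize(im[110:220,200:330],(780,600))[:,:,::-1])
E
```

```text
clock: 7.5
position: [522.4, -35.8, 231.7]
orientation: [[0.452, 0.892, 0.005], [0.892, -0.452, -0.001], [0.001, 0.005, -1.0]]
force: [-0.4, -0.1, 10.0]
opening: 0.332
gripper_force: 69.2
```

View pics/s5.png

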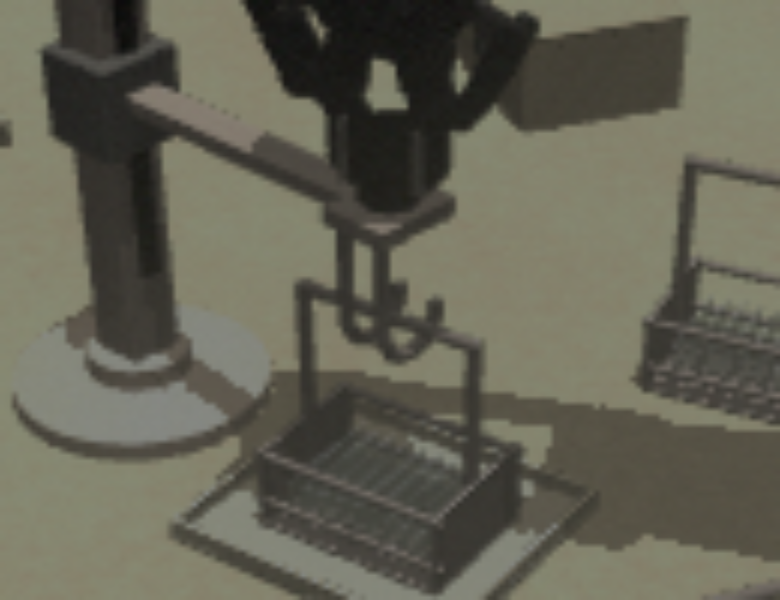

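The bar now lies in the trough, with the tips at (398,290) and (437,310) above it on the far side and the shanks on the near side. There is no lateral force, so I ease up slowly.

```bash
python3 -m handwheel '20 0 0 3 0; 20 0 0 6 0; 20 0 0 8 0; 20 0 0 10 0; 20 0 0 12 0; 20 0 0 14 0; 20 0 0 17 0; 20 0 0 20 0' && python3 -m handwheel '20 0 0 4 0; 20 0 0 8 0; 20 0 0 13 0; 20 0 0 18 0; 20 0 0 23 0; 20 0 0 28 0; 20 0 0 33 0; 20 0 0 38 0' && python3 -m handwheel '20 0 0 5 0; 20 0 0 10 0; 20 0 0 15 0; 20 0 0 19 0; 20 0 0 22 0; 20 0 0 25 0; 20 0 0 27 0; 20 0 0 28 0'
```

```text
clock: 8.35
position: [522.2, -35.8, 250.8]
orientation: [[0.452, 0.892, 0.004], [0.892, -0.452, -0.001], [0.001, 0.005, -1.0]]
force: [1.4, -1.7, 6.3]
opening: 0.332
gripper_force: 68.9
clock: 9.15
position: [521.9, -36.1, 287.8]
orientation: [[0.452, 0.892, 0.004], [0.892, -0.452, -0.002], [0.0, 0.004, -1.0]]
force: [4.8, -3.8, 4.2]
opening: 0.334
gripper_force: 68.7
clock: 9.95
position: [521.7, -36.2, 314.6]
orientation: [[0.452, 0.892, 0.002], [0.892, -0.452, -0.002], [-0.001, 0.003, -1.0]]
force: [7.5, -4.3, -3.2]
opening: 0.337
gripper_force: 70.1
```

```bash
python3 -m handwheel '20 0 0 0 0; 20 0 0 0 0; 20 0 0 0 0; 20 0 0 0 0; 20 0 0 0 0'; python3 - <<'E'
from h import *
snap('scene'); im=load('scene')[0]
cv2.imwrite('pics/s6.png',cv2.resize(im[80:220,190:370],(770,600))[:,:,::-1])
E
```

```text
clock: 10.45
position: [521.7, -36.2, 314.6]
orientation: [[0.452, 0.892, 0.002], [0.892, -0.452, -0.002], [-0.0, 0.003, -1.0]]
force: [5.2, -5.1, 0.7]
opening: 0.331
gripper_force: 70.5
```

View pics/s6.png

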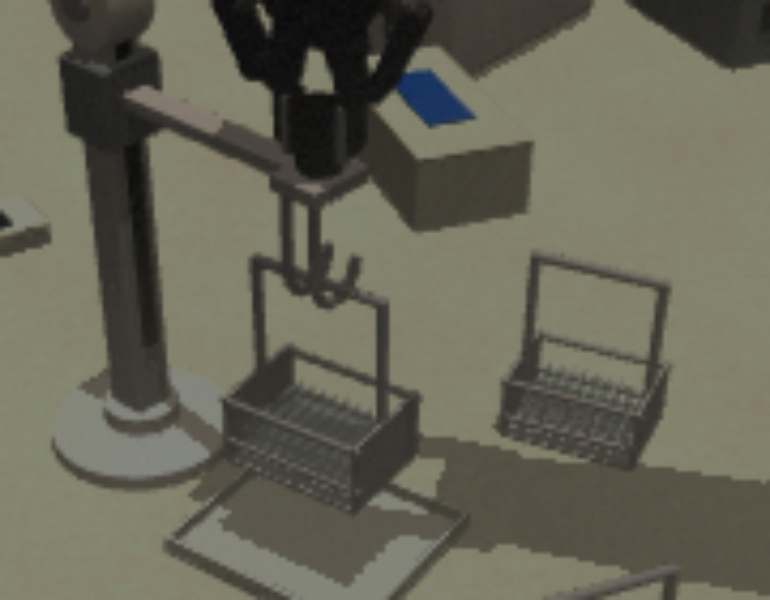

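The basket hangs level from the hook, clear of the tray, and the arm is back at its starting height (TCP 314.6). I relieve the residual radial force, add a small upward check, then open gently and withdraw straight up.

```bash
python3 -m handwheel '20 0.7 -0.7 0.5 0; 20 1.4 -1.4 1 0; 20 1.4 -1.4 1 0; 20 1.4 -1.4 1 0; 20 1.4 -1.4 1 0; 20 1.4 -1.4 1 0; 20 1.4 -1.4 1 0; 20 1.4 -1.4 1 0' 40
```

```text
clock: 11.3
position: [521.7, -36.3, 314.7]
orientation: [[0.452, 0.892, -0.002], [0.892, -0.452, 0.001], [0.0, -0.002, -1.0]]
force: [-1.3, 2.5, -6.3]
opening: 0.336
gripper_force: 70.0
```

```bash
python3 -m handwheel '20 -0.4 0.4 -0.5 0; 20 -0.4 0.4 -0.5 0; 32 -0.4 0.4 -0.5 0; 40 -0.4 0.4 -0.5 0; 50 -0.4 0.4 -0.5 0; 65 -0.4 0.4 -0.5 0; 85 -0.4 0.4 -0.5 0; 85 -0.4 0.4 -0.5 0' && python3 -m handwheel '85 0 0 0 0; 85 0 0 5 0; 85 0 0 20 0; 85 0 0 40 0; 85 0 0 65 0; 85 0 0 90 0; 85 0 0 115 0; 85 0 0 120 0' && python3 -m handwheel '85 0 0 0 0; 85 0 0 0 0; 85 0 0 0 0; 85 0 0 0 0; 85 0 0 0 0; 85 0 0 0 0; 85 0 0 0 0; 85 0 0 0 0'; python3 - <<'E'
from h import *
def bar():
    snap('scene'); V=cloud('scene'); q=(np.hypot(V[...,0]-522,V[...,1]+36)<85)&(V[...,2]>40)&(V[...,2]<240)
    P=V[q]; print(len(P),P.mean(0).round(1),np.percentile(P[:,2],[0,2,50,98]).round(1))
    q&=(V[...,2]>214)&(V[...,2]<236); return V[q].mean(0)
bar()
for i in range(6): arm.read_camera('scene')
bar()
im=load('scene')[0]; cv2.imwrite('pics/s7.png',cv2.resize(im[60:340,150:380],(493,600))[:,:,::-1])
E
```

```text
clock: 12.1
position: [521.8, -36.4, 314.9]
orientation: [[0.452, 0.892, 0.0], [0.892, -0.452, -0.0], [-0.0, 0.0, -1.0]]
force: [-0.2, -0.2, -0.5]
opening: 0.998
gripper_force: 0.0
clock: 12.9
position: [522.7, -36.6, 439.5]
orientation: [[0.452, 0.892, 0.007], [0.892, -0.452, -0.002], [0.001, 0.007, -1.0]]
force: [0.2, -0.3, -0.6]
opening: 0.995
gripper_force: 0.0
clock: 13.7
position: [521.8, -36.3, 434.7]
orientation: [[0.452, 0.892, -0.0], [0.892, -0.452, 0.0], [0.0, -0.0, -1.0]]
force: [-0.4, 0.4, -0.7]
opening: 0.991
gripper_force: 0.0
1404 [523.6 -29.1 128.8] [ 75.5  80.6 110.6 233.3]
1405 [523.6 -29.1 129. ] [ 76.2  80.2 110.7 232.5]
```

View pics/s7.png

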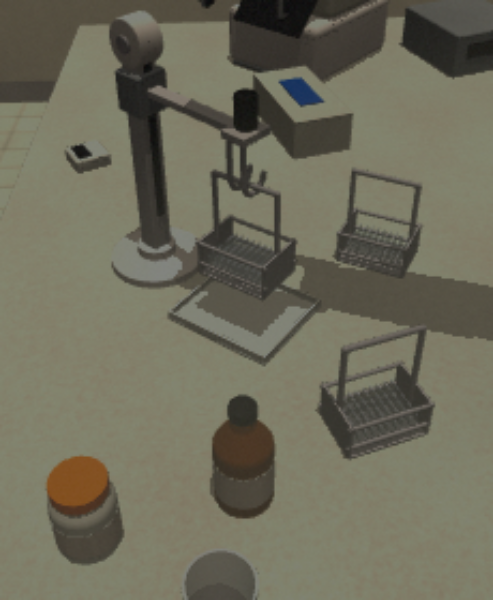

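The basket hangs still and level at (245,255) with its underside about 78 mm above the bench. The hook is fully up, the robot is clear, and the bystanders have not moved.

```bash
python3 -c "
from cell import arm
print(arm.close_job())"
```

```text
the job is handed in; nothing more can be done
None
```

The job is handed in at about 14 s: the basket hangs still and level from the fully raised hook, well clear of the tray, with the gripper released and clear and the bottle, jar and beaker left where they stood.

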